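# Fit the centrifuge rotor and turn it by hand to check that it runs free

## Robot

A 6-joint arm with a two-finger parallel gripper is mounted at the origin on a cart in front of the work surface, level with it; the furniture and walls round the work are solid. World frame = base frame: x ahead of the robot, y to its left, z up, the work surface at z = 0. Lengths are in m, angles in rad, forces in N, time in s.
With the tool pointing down it reaches from about 0.25 to 0.85 m from the base axis. Payload 12.5 kg.
Tool frame: the origin (TCP) lies on the mounting face of the last link; the fingertips stand 186 mm ahead of it and the grasp point (between the pads) lies 167 mm ahead of it; z points along the fingers, y is the line along which they close (so a half turn about z gives the same grasp; the last joint's range is limited). The gripper opens to 93 mm and grips with 3 to 60 N. Pads are 15 mm wide; open, the fingers measure 128 mm over their backs; the gripper's body (75 mm by 188 mm) begins 65 mm behind the grasp point.
Start: joints at [-1.328, 0.351, 1.652, -0, 1.139, -0.085], TCP at [0.177, -0.521, 0.405] pointing down, gripper open.
Joint ranges: [-2.75, 2.75], [-0.79, 2.1], [0.01, 2.65], [-1.57, 4.71], [0.07, 3.14], [-2.87, 2.87]. Speed limits (rad/s): [2.22, 2.22, 2.79, 3.14, 3.14, 3.14].

## Interface

Orientations are given as [roll, pitch, yaw] about the fixed x, y, z axes, in that order (R = Rz(yaw) Ry(pitch) Rx(roll)).
In Python, from rig import read_state, vision, order gives the robot as it stands.
- The arm moves only by the tool move_arm, never from a script. Its argument "deltas" is a list of rows, each an object of numbers: "ax", "ay", "az": the turn, a rotation vector about the tool's x, y, z in degrees; "tx", "ty", "tz": the shift along the tool's x, y, z in m; "grip": the finger opening in m, from 0 to 0.093. A call has 1 to 12 rows; each row shifts and turns the commanded pose from where the row before left it, along the tool's axes as they then stand; what a row does not reach is not made up. A row lasts 1/12 s, in which the tool goes at most 41.7 mm and 7.16 degrees, less where a joint would pass 70% of its speed; a pose out of reach is approached as far as the arm can. A call with a gripper value outside its range is refused whole. The fingers move at their own pace and stop on an object; "force" is the grip in N (left out, the last holds). Time passes only in rows, so rows that do not move let the fingers close. It gives the time, the measured TCP pose, the force, the opening and the grip force at its end, in the units of the state.
- read_state(): the state, without advancing time (a new reading comes with each control period).
- vision.grab_frame(name): name is "scene" or "top"; returns a dict with "img" (384x512x3 uint8, blue, green, red), "depth" (384x512 float32, m along the optical axis (not along the pixel's ray), 0 where there is no reading), "intrinsics" (3x3 intrinsics, pixels), "pose" (4x4, takes a point from camera to world coordinates). Camera axes: x right, y down, z forward; pixel columns grow to the right and rows downward; lengths in m; the calibration is good to about 2 mm. A picture is of the moment at which its call begins.
- order.close_job(): hands the job in; it is judged then, once.
The state is a dict: "t": time; "joints": joint angles; "qd": joint speeds; "joint_torque": joint torques, N m; "ee_pos": TCP position; "tcp_rot": TCP orientation; "contact_force": force on the tool from outside, world axes, zero at the start; "moment": the same for the moment, N m; "opening": opening from 0.0 (shut) to 1.0 (fully open); "grip_force": force on a finger pad.
Only numpy, scipy, OpenCV 4.12 (cv2) and the standard library are available. Lean on these libraries where they do the work, as an engineer would, in place of code of your own. Each camera call takes 0.05 s, during which the arm holds its last target. There are 200 camera calls.

## Task

Fit the four-pot rotor on the drive spindle of the open bench centrifuge: turn it until the slots under its hub drop over the spindle's cross pin, then press it down gently until it clicks fully home on the seat. Then turn the fitted rotor by hand at least one full turn, either way, to check that it carries the spindle round freely, and leave it home, upright and at rest. Never lean hard on the slim spindle, and leave the other things on the bench where they stand.

Things in the scene. Friction and masses are not known exactly. Their poses are not given: they have to be found in the camera images.
- rotor: Aluminium rotor, 139 mm across, 0.34 to 0.46 kg, loose on the bench. Origin: centre of its underside, z up its axis. Its hub, 39 mm thick and 45 mm high, has a blind bore 17 mm wide and 40 mm deep from below, 21 mm wide in its lowest 12 mm; two crossed slots, 9.5 mm wide and 12 mm deep, run through the hub's foot along the rotor's x and y axes; it fits the cross pin at every quarter turn.
- rotor_knob (a point): Centre of the rotor's black grip knob, 30 mm diameter, on the rotor axis 64 mm above its underside; the knob reaches from 50 to 78 mm above the underside. Same axes as the rotor.
- rotor_gap (a point): Point in one of the four gaps between the rotor's pots, 58 mm from its axis along its x, at pot rim height, 42 mm above the underside. The four open upright pots (39 mm outside, 35 inside) stand 50 mm from the axis at 45, 135, 225 and 315 degrees from the rotor's x; the gaps, 31 mm at their narrowest, lie along its x and y axes. A fingertip put there can push a pot round.
- centrifuge: White bench centrifuge, fixed, 257 mm deep, 236 mm wide, deck 100 mm above the bench. Origin: on the bench under the spindle axis, z up. Dials at the front (-x of its frame); the lid stands open at the rear, rising from 128 mm behind the spindle and leaning back, top 310 mm above the bench. Round bowl 176 mm across, floor 60 mm below the deck, the spindle at its centre.
- spindle_seat (a point): Centre of the 39 mm seat disc at the foot of the spindle, 60 mm above the bench; the fully home rotor has its origin here, within 1 mm. Axes as the centrifuge's. A 6 mm cross pin sticks out 7.5 mm on both sides of the shaft, its top 10 mm above the seat, pointing wherever the motor last stopped, to be found by feel or by eye: a rotor whose slots miss it stands on it, 10 mm high.
- spindle_tip (a point): Top of the steel spindle, 15 mm thick, 34 mm above the seat, tapered over its last 6 mm. Three sprung catch balls sit in the shaft: the rotor meets them after dropping about 4 mm over the pin, and its own weight will not push them aside; 6 to 12 N downward clicks it past them. The rotor must never load the spindle or housing with more than 50 N.
- spindle (a joint): Turn of the drive spindle since the start, rad, 0 at the start wherever the pin points; grows counter-clockwise seen from above, turns without limit. Motor drag about 0.1 N m, so it does not coast and stays where it is while a rotor is turned lightly on top of the pin.
- bottle_oak: Bystander: small clear bottle with black cap, 33 mm diameter, 79 mm high; origin at its foot.
- bottle_n5: Bystander: another such bottle, 33 mm diameter, 79 mm high.
- bottle_l2: Bystander: another such bottle, 33 mm diameter, 79 mm high, near the rotor.
- beaker_6: Bystander: small clear beaker, 45 mm across, 50 mm high; origin at its foot.
- label_roll: Bystander: roll of white label tape lying flat, 60 mm across, 19 mm high.

How it is judged:
On the way, in this order (a step that is already met when the one before it is completed fails the run):
1. The rotor sits fully home on the spindle, clicked past the catch balls (z of rotor in the frame of spindle_seat below 0.0025 m and horizontal distance between rotor and spindle_seat below 0.004 m and angle between rotor's own z axis and vertical below 0.06 rad), for 0.3 s.
2. The fitted rotor has been turned by hand and has carried the spindle round one full turn, either way ((value of joint spindle above 5.9 rad or value of joint spindle below -5.9 rad)), for 0.1 s.
At the end, for the whole second after the job is handed in: The rotor stands upright (within 0.06 rad) and home on the seat (underside within 2.5 mm of it, axis within 4 mm of the spindle's), at rest (under 0.3 rad/s), and since it was home the spindle has been carried round to at least 5.9 rad, one full turn, from its start, either way (all of step 1 and angular speed of rotor below 0.3 rad/s and (value of joint spindle above 5.9 rad or value of joint spindle below -5.9 rad)); the robot touches nothing.
It fails at once if The spindle (or any part of the centrifuge) is loaded by the rotor with more than 50 N (contact force between rotor and centrifuge above 50 N).
It fails at once if A bystander is moved by more than 30 mm (distance of any of bottle_oak, bottle_n5, bottle_l2, beaker_6, label_roll from where it was at the start of the episode above 0.03 m).
It also fails if it takes over 69 s, if anything falls off the work surface, if the arm or the gripper's body presses on something with over 40 N, if the wrist force passes 120 N, or if a joint passes its speed limit or range.

## Working session

There is one attempt and no reset: what is moved stays moved. The work goes in short steps, Python scripts to look and compute and a tool call to move; the robot and the scene stay as the last step left them, time stands still between calls to the robot, and variables do not carry over. Pictures are saved under pics/ and viewed, at most 10 in all, crops included, and the job is handed in when it is done.

Besides the shell and the picture viewer there is one more tool, called after "Request:" as a command line: name --argument value ..., lists and objects as JSON in quotes. move_arm: Moves the arm, as the interface text tells. Its arguments: {"type":"object","properties":{"deltas":{"type":"array","items":{"type":"object","properties":{"ax":{"type":"number"},"ay":{"type":"number"},"az":{"type":"number"},"tx":{"type":"number"},"ty":{"type":"number"},"tz":{"type":"number"},"grip":{"type":"number"}}}},"force":{"type":"number"}},"required":["deltas"]}

```bash
ls; mkdir -p pics
python3 - <<'E'
from rig import read_state, vision
import cv2,numpy as np,pickle
s=read_state();print(s)
F={}
for n in("scene","top"):
    f=vision.grab_frame(n);F[n]=f;cv2.imwrite(f"pics/{n}0.png",f["img"]);print(n,f["intrinsics"],f["pose"].round(3))
pickle.dump(F,open("f0.pkl","wb"))
E
```

```text
pics
{'t': 0.0, 'joints': array([-1.32758134e+00,  3.51223153e-01,  1.65243984e+00,  2.84464930e-05,
        1.13909038e+00, -8.46087762e-02]), 'qd': array([ 3.95998465e-04,  3.52862584e-04,  2.61783693e-04,  4.54713612e-05,
       -8.34286716e-04,  6.19598488e-04]), 'joint_torque': array([ 1.03501225e-03, -4.97324717e+01, -2.85254610e+01,  6.99512637e-02,
        2.56970990e-02, -9.90359104e-05]), 'ee_pos': array([ 0.17708025, -0.52057134,  0.40420248]), 'tcp_rot': array([-3.14043827e+00, -1.23820272e-04,  3.27811778e-01]), 'contact_force': array([0.23583028, 0.44252705, 0.73049725]), 'moment': array([0.00305176, 0.03327787, 0.00173195]), 'grip_force': 0.0, 'opening': 0.9974667443791211}
scene [[467.57361537   0.         252.202517  ]
 [  0.         467.57361537 196.45911501]
 [  0.           0.           1.        ]] [[-0.837 -0.412  0.359 -0.146]
 [-0.547  0.642 -0.537  0.973]
 [-0.009 -0.646 -0.763  1.43 ]
 [ 0.     0.     0.     1.   ]]
top [[379.93881529   0.         253.3497995 ]
 [  0.         379.93881529 191.69239862]
 [  0.           0.           1.        ]] [[ 0.028 -0.997  0.074  0.371]
 [-1.    -0.029 -0.011  0.013]
 [ 0.013 -0.073 -0.997  1.392]
 [ 0.     0.     0.     1.   ]]
```

View pics/scene0.png

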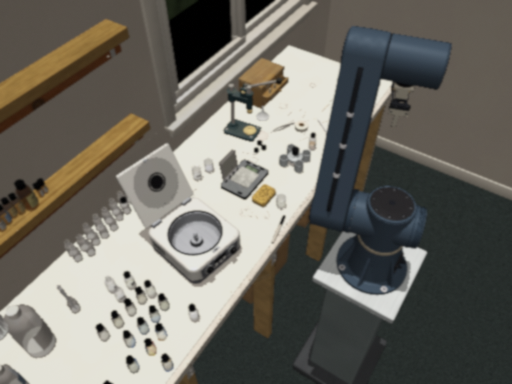

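View pics/top0.png

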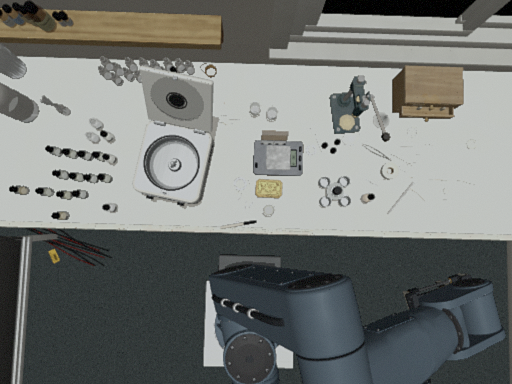

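The top view shows the rotor at about (336,191) with a bottle at (368,198), and the spindle at about (174,165). I'll zoom in on both.

```bash
cat > h.py <<'E'
import numpy as np,cv2
def ray(f,u,v,z):
    K,P=f["intrinsics"],f["pose"]
    d=P[:3,:3]@np.linalg.solve(K,[u,v,1.]);o=P[:3,3]
    return o+d*(z-o[2])/d[2]
def proj(f,p):
    P=f["pose"];c=P[:3,:3].T@(np.asarray(p)-P[:3,3]);q=f["intrinsics"]@c;return q[:2]/q[2]
def cloud(f):
    K,P=f["intrinsics"],f["pose"];v,u=np.mgrid[:384,:512];z=f["depth"]
    c=np.stack([(u-K[0,2])/K[0,0]*z,(v-K[1,2])/K[1,1]*z,z],-1)
    return c@P[:3,:3].T+P[:3,3]
E
python3 - <<'E'
import pickle,cv2,numpy as np
from h import *
F=pickle.load(open("f0.pkl","rb"));t,s=F["top"],F["scene"]
def crop(f,x,y,w=64,h=64):return cv2.resize(f["img"][y:y+h,x:x+w],(380,290) if 0 else (384,int(384*h/w)),interpolation=cv2.INTER_CUBIC)
a=np.hstack([crop(t,306,162,64,48),crop(t,144,141,64,48)])
b=np.hstack([crop(s,262,132,64,48),crop(s,162,212,64,48)])
cv2.imwrite("pics/z.png",np.vstack([a,b]))
for f in(t,s):
    for n,(u,v),z in (("knob",(336,191) if f is t else (294,152),.078),("spin",(174,165) if f is t else (196,240),.094)):
        print(n,ray(f,u,v,z).round(3))
    P=cloud(f);
    print(P[191,336] if f is t else P[152,294], (P[165,174] if f is t else P[240,196]))
E
```

```text
knob [ 0.478 -0.289  0.078]
spin [0.551 0.273 0.094]
[ 0.47839554 -0.28949859  0.0765338 ] [0.55333569 0.27751423 0.07389853]
knob [ 0.477 -0.273  0.078]
spin [0.539 0.304 0.094]
[ 0.47964522 -0.27707937  0.07307174] [0.55033221 0.2932177  0.07279198]
```

View pics/z.png

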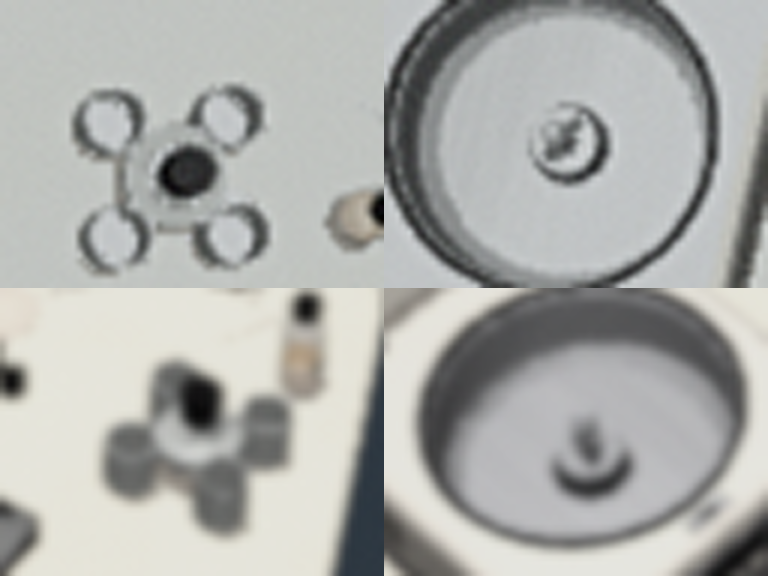

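The crops show the rotor's black knob with four pots at roughly 45°-type positions, with the bottle to its right (toward -y). The spindle shows inside the round bowl, and its pin is too small to read reliably. Now I'll measure both.

Run:
```python
import pickle,cv2,numpy as np
from h import *
F=pickle.load(open("f0.pkl","rb"))
for n,kn,sp in(("top",(336,191),(174,165)),("scene",(294,152),(196,236))):
    f=F[n];g=f["img"].max(2);P=cloud(f)
    def comp(m,c,r):
        k,l,st,ce=cv2.connectedComponentsWithStats(m.astype(np.uint8));
        d=[np.hypot(*(ce[i]-c)) if st[i,4]>15 and i else 1e9 for i in range(k)]
        i=int(np.argmin(d));return l==i,ce[i],st[i]
    w=np.zeros_like(g,bool);w[kn[1]-9:kn[1]+10,kn[0]-9:kn[0]+10]=1
    m,ce,st=comp((g<60)&w,kn,9);print(n,"knob",ce,st[2:],ray(f,*ce,.064).round(4))
    low=(P[...,2]<.09)&(np.hypot(P[...,0]-.55,P[...,1]-.285)<.13)
    w=np.zeros_like(low);w[sp[1]-60:sp[1]+60,sp[0]-60:sp[0]+60]=1
    m,ce,st=comp(low&w,sp,9)
    # convex hull in deck plane
    c=max(cv2.findContours(m.astype(np.uint8),0,1)[0],key=cv2.contourArea)
    q=np.array([ray(f,*p,.1)[:2] for p in c[:,0]],np.float32)
    print("bowl",st,cv2.fitEllipse(q*1000),cv2.minEnclosingCircle(q*1000))
    R=ray(f,*comp((g<60)&(np.indices(g.shape)[0]>kn[1]-10)&(abs(np.indices(g.shape)[1]-kn[0])<10),kn,9)[1],.064)
    r=np.hypot(P[...,0]-R[0],P[...,1]-R[1]);mm=(P[...,2]>.035)&(P[...,2]<.047)&(r>.04)&(r<.073)
    a=np.arctan2(P[...,1]-R[1],P[...,0]-R[0])[mm]
    print("yaw45",np.degrees(np.angle(np.exp(4j*a).mean())/4),abs(np.exp(4j*a).mean()),mm.sum(),np.degrees(np.sort(a))[::max(1,len(a)//12)].round())
    for k,l in (("tipz",sp),):
        q=P[(np.hypot(P[...,0]-.552,P[...,1]-.285)<.03)&(P[...,2]>.075)&(P[...,2]<.1)]
        print("spindle pts",len(q),q.mean(0).round(4),q[:,2].max())
```

```text
top knob [336.69811321 190.37735849] [ 9  8 53] [ 0.4817 -0.2948  0.064 ]
bowl [ 146  137   52   52 2043] ((558.3199462890625, 280.16400146484375), (172.05848693847656, 173.2338104248047), 60.472564697265625) ((558.5729370117188, 280.4798278808594), 88.17964935302734)
yaw45 -41.91058935093064 0.474403447124374 83 [-153. -144. -125. -112.  -59.  -46.  -23.  -18.   30.   53.   66.  118.
  129.  149.]
spindle pts 21 [0.5587 0.2802 0.0891] 0.09604013468937733
scene knob [294.69444444 150.61111111] [ 6  8 36] [ 0.4855 -0.2942  0.064 ]
bowl [ 170  213   51   41 1548] ((557.7462158203125, 284.5179443359375), (167.572509765625, 172.2236328125), 140.01080322265625) ((558.8427734375, 283.04022216796875), 88.44094848632812)
yaw45 -42.35822208077399 0.4384349923092585 73 [-163. -154. -131. -117.  -59.  -40.  -20.   34.   57.   70.  126.  144.
  161.]
spindle pts 21 [0.558  0.2839 0.0871] 0.09854092413849491
```

Request:
move_arm --deltas '[{"tx": 0.0302,"ty": -0.0096,"tz": 0.006,"grip": 0.06},{"tx": 0.0302,"ty": -0.0096,"tz": 0.006,"grip": 0.06},{"tx": 0.0302,"ty": -0.0096,"tz": 0.006,"grip": 0.06},{"tx": 0.0302,"ty": -0.0096,"tz": 0.006,"grip": 0.06},{"tx": 0.0302,"ty": -0.0096,"tz": 0.006,"grip": 0.06},{"tx": 0.0302,"ty": -0.0096,"tz": 0.006,"grip": 0.06},{"tx": 0.0302,"ty": -0.0096,"tz": 0.006,"grip": 0.06},{"tx": 0.0302,"ty": -0.0096,"tz": 0.006,"grip": 0.06},{"tx": 0.0302,"ty": -0.0096,"tz": 0.006,"grip": 0.06},{"tx": 0.0302,"ty": -0.0096,"tz": 0.006,"grip": 0.06},{"tx": 0.0302,"ty": -0.0096,"tz": 0.006,"grip": 0.06},{"tx": 0.0302,"ty": -0.0096,"tz": 0.006,"grip": 0.06}]' --force 10

```text
invalid input at $.deltas[0]: expected keys ax, ay, az, tx, ty, tz, grip
```

Request:
move_arm --deltas '[{},{}]'

```text
invalid input at $.deltas[0]: expected keys ax, ay, az, tx, ty, tz, grip
```

All keys are required, so I'm resending with every field filled in.

Request:
move_arm --deltas '[{"ax": 0,"ay": 0,"az": 0,"tx": 0.0302,"ty": -0.0096,"tz": 0.006,"grip": 0.06},{"ax": 0,"ay": 0,"az": 0,"tx": 0.0302,"ty": -0.0096,"tz": 0.006,"grip": 0.06},{"ax": 0,"ay": 0,"az": 0,"tx": 0.0302,"ty": -0.0096,"tz": 0.006,"grip": 0.06},{"ax": 0,"ay": 0,"az": 0,"tx": 0.0302,"ty": -0.0096,"tz": 0.006,"grip": 0.06},{"ax": 0,"ay": 0,"az": 0,"tx": 0.0302,"ty": -0.0096,"tz": 0.006,"grip": 0.06},{"ax": 0,"ay": 0,"az": 0,"tx": 0.0302,"ty": -0.0096,"tz": 0.006,"grip": 0.06},{"ax": 0,"ay": 0,"az": 0,"tx": 0.0302,"ty": -0.0096,"tz": 0.006,"grip": 0.06},{"ax": 0,"ay": 0,"az": 0,"tx": 0.0302,"ty": -0.0096,"tz": 0.006,"grip": 0.06},{"ax": 0,"ay": 0,"az": 0,"tx": 0.0302,"ty": -0.0096,"tz": 0.006,"grip": 0.06},{"ax": 0,"ay": 0,"az": 0,"tx": 0.0302,"ty": -0.0096,"tz": 0.006,"grip": 0.06},{"ax": 0,"ay": 0,"az": 0,"tx": 0.0302,"ty": -0.0096,"tz": 0.006,"grip": 0.06},{"ax": 0,"ay": 0,"az": 0,"tx": 0.0302,"ty": -0.0096,"tz": 0.006,"grip": 0.06}]' --force 10

```text
t: 1.1
ee_pos: [0.4842, -0.2937, 0.3322]
tcp_rot: [-3.141, 0.0, 0.328]
contact_force: [0.8, -0.7, 0.6]
opening: 0.645
grip_force: 0.0
```

Request:
move_arm --deltas '[{"ax": 0,"ay": 0,"az": 0,"tx": 0,"ty": 0,"tz": 0,"grip": 0.06},{"ax": 0,"ay": 0,"az": 0,"tx": 0,"ty": 0,"tz": 0,"grip": 0.06}]'

```text
t: 1.27
ee_pos: [0.4838, -0.294, 0.332]
tcp_rot: [-3.14, 0.001, 0.33]
contact_force: [-0.5, 0.1, -0.1]
opening: 0.647
grip_force: 0.0
```

Request:
move_arm --deltas '[{"ax": 0,"ay": 0,"az": 0,"tx": 0,"ty": 0,"tz": 0.025,"grip": 0.06},{"ax": 0,"ay": 0,"az": 0,"tx": 0,"ty": 0,"tz": 0.025,"grip": 0.06},{"ax": 0,"ay": 0,"az": 0,"tx": 0,"ty": 0,"tz": 0.025,"grip": 0.06},{"ax": 0,"ay": 0,"az": 0,"tx": 0,"ty": 0,"tz": 0.02,"grip": 0.06},{"ax": 0,"ay": 0,"az": 0,"tx": 0,"ty": 0,"tz": 0,"grip": 0.02},{"ax": 0,"ay": 0,"az": 0,"tx": 0,"ty": 0,"tz": 0,"grip": 0.02},{"ax": 0,"ay": 0,"az": 0,"tx": 0,"ty": 0,"tz": 0,"grip": 0.02},{"ax": 0,"ay": 0,"az": 0,"tx": 0,"ty": 0,"tz": 0,"grip": 0.02},{"ax": 0,"ay": 0,"az": 0,"tx": 0,"ty": 0,"tz": 0,"grip": 0.02},{"ax": 0,"ay": 0,"az": 0,"tx": 0,"ty": 0,"tz": 0,"grip": 0.02}]' --force 10

```text
t: 2.1
ee_pos: [0.4833, -0.2952, 0.239]
tcp_rot: [3.14, -0.001, 0.328]
contact_force: [-2.2, -0.0, 6.5]
opening: 0.327
grip_force: 10.0
```

Request:
move_arm --deltas '[{"ax": 0,"ay": 0,"az": 0,"tx": 0,"ty": 0,"tz": -0.002,"grip": 0.05},{"ax": 0,"ay": 0,"az": 0,"tx": 0,"ty": 0,"tz": 0,"grip": 0.05},{"ax": 0,"ay": 0,"az": 0,"tx": 0,"ty": 0,"tz": 0,"grip": 0.05},{"ax": 0,"ay": 0,"az": -7,"tx": 0,"ty": 0,"tz": 0,"grip": 0.05},{"ax": 0,"ay": 0,"az": -7,"tx": 0,"ty": 0,"tz": 0,"grip": 0.05},{"ax": 0,"ay": 0,"az": -7,"tx": 0,"ty": 0,"tz": 0,"grip": 0.05},{"ax": 0,"ay": 0,"az": -7,"tx": 0,"ty": 0,"tz": 0,"grip": 0.05},{"ax": 0,"ay": 0,"az": -7,"tx": 0,"ty": 0,"tz": 0,"grip": 0.05},{"ax": 0,"ay": 0,"az": -7,"tx": 0,"ty": 0,"tz": 0,"grip": 0.05},{"ax": 0,"ay": 0,"az": -7,"tx": 0,"ty": 0,"tz": 0,"grip": 0.05},{"ax": 0,"ay": 0,"az": -7,"tx": 0,"ty": 0,"tz": 0,"grip": 0.05},{"ax": 0,"ay": 0,"az": -7,"tx": 0,"ty": 0,"tz": 0,"grip": 0.05}]'

```text
t: 3.1
ee_pos: [0.4831, -0.2949, 0.2396]
tcp_rot: [-3.141, -0.0, 1.433]
contact_force: [0.4, 0.4, -0.5]
opening: 0.536
grip_force: 0.0
```

Request:
move_arm --deltas '[{"ax": 0,"ay": 0,"az": -7,"tx": 0,"ty": 0,"tz": 0,"grip": 0.05},{"ax": 0,"ay": 0,"az": -7,"tx": 0,"ty": 0,"tz": 0,"grip": 0.05},{"ax": 0,"ay": 0,"az": -7,"tx": 0,"ty": 0,"tz": 0,"grip": 0.05},{"ax": 0,"ay": 0,"az": -6,"tx": 0,"ty": 0,"tz": 0,"grip": 0.05},{"ax": 0,"ay": 0,"az": 0,"tx": 0,"ty": 0,"tz": 0,"grip": 0.05},{"ax": 0,"ay": 0,"az": 0,"tx": 0,"ty": 0,"tz": 0,"grip": 0.05}]'

```text
t: 3.6
ee_pos: [0.4831, -0.2949, 0.2397]
tcp_rot: [-3.142, -0.0, 1.895]
contact_force: [-1.1, 0.3, 0.2]
opening: 0.54
grip_force: 0.0
```

Request:
move_arm --deltas '[{"ax": 0,"ay": 0,"az": 0,"tx": 0,"ty": 0,"tz": 0,"grip": 0.02},{"ax": 0,"ay": 0,"az": 0,"tx": 0,"ty": 0,"tz": 0,"grip": 0.02},{"ax": 0,"ay": 0,"az": 0,"tx": 0,"ty": 0,"tz": 0,"grip": 0.02},{"ax": 0,"ay": 0,"az": 0,"tx": 0,"ty": 0,"tz": 0,"grip": 0.02},{"ax": 0,"ay": 0,"az": 0,"tx": 0,"ty": 0,"tz": 0,"grip": 0.02},{"ax": 0,"ay": 0,"az": 0,"tx": 0,"ty": 0,"tz": 0,"grip": 0.02}]' --force 40

```text
t: 4.1
ee_pos: [0.4832, -0.2949, 0.2398]
tcp_rot: [3.141, 0.0, 1.898]
contact_force: [-0.5, 0.6, 0.5]
opening: 0.316
grip_force: 40.0
```

Request:
move_arm --deltas '[{"ax": 0,"ay": 0,"az": 0,"tx": 0,"ty": 0,"tz": -0.01,"grip": 0.02},{"ax": 0,"ay": 0,"az": 0,"tx": 0,"ty": 0,"tz": -0.03,"grip": 0.02},{"ax": 0,"ay": 0,"az": 0,"tx": 0,"ty": 0,"tz": -0.03,"grip": 0.02},{"ax": 0,"ay": 0,"az": 0,"tx": 0,"ty": 0,"tz": -0.03,"grip": 0.02},{"ax": 0,"ay": 0,"az": 0,"tx": 0,"ty": 0,"tz": -0.03,"grip": 0.02},{"ax": 0,"ay": 0,"az": 0,"tx": 0.0061,"ty": 0.003,"tz": -0.02,"grip": 0.02},{"ax": 0,"ay": 0,"az": 0,"tx": 0.0161,"ty": 0.0079,"tz": -0.01,"grip": 0.02},{"ax": 0,"ay": 0,"az": 0,"tx": 0.03,"ty": 0.0147,"tz": 0,"grip": 0.02},{"ax": 0,"ay": 0,"az": 0,"tx": 0.03,"ty": 0.0148,"tz": 0,"grip": 0.02},{"ax": 0,"ay": 0,"az": 0,"tx": 0.03,"ty": 0.0148,"tz": 0,"grip": 0.02},{"ax": 0,"ay": 0,"az": 0,"tx": 0.03,"ty": 0.0148,"tz": 0,"grip": 0.02},{"ax": 0,"ay": 0,"az": 0,"tx": 0.03,"ty": 0.0148,"tz": 0,"grip": 0.02}]'

```text
t: 5.1
ee_pos: [0.5075, -0.103, 0.4001]
tcp_rot: [-3.141, -0.0, 1.898]
contact_force: [0.9, 0.1, -3.7]
opening: 0.317
grip_force: 40.0
```

Request:
move_arm --deltas '[{"ax": 0,"ay": 0,"az": 0,"tx": 0.03,"ty": 0.0147,"tz": 0,"grip": 0.02},{"ax": 0,"ay": 0,"az": 0,"tx": 0.03,"ty": 0.0147,"tz": 0,"grip": 0.02},{"ax": 0,"ay": 0,"az": 0,"tx": 0.03,"ty": 0.0147,"tz": 0,"grip": 0.02},{"ax": 0,"ay": 0,"az": 0,"tx": 0.03,"ty": 0.0147,"tz": 0,"grip": 0.02},{"ax": 0,"ay": 0,"az": 0,"tx": 0.03,"ty": 0.0147,"tz": 0,"grip": 0.02},{"ax": 0,"ay": 0,"az": 0,"tx": 0.03,"ty": 0.0147,"tz": 0,"grip": 0.02},{"ax": 0,"ay": 0,"az": 0,"tx": 0.03,"ty": 0.0147,"tz": 0,"grip": 0.02},{"ax": 0,"ay": 0,"az": 0,"tx": 0.03,"ty": 0.0147,"tz": 0,"grip": 0.02},{"ax": 0,"ay": 0,"az": 0,"tx": 0.03,"ty": 0.0147,"tz": 0,"grip": 0.02},{"ax": 0,"ay": 0,"az": 0,"tx": 0.03,"ty": 0.0147,"tz": 0,"grip": 0.02},{"ax": 0,"ay": 0,"az": 0,"tx": 0.03,"ty": 0.0147,"tz": 0,"grip": 0.02},{"ax": 0,"ay": 0,"az": 0,"tx": 0.02,"ty": 0.01,"tz": 0,"grip": 0.02}]'

```text
t: 6.1
ee_pos: [0.5574, 0.2847, 0.3999]
tcp_rot: [-3.141, -0.0, 1.9]
contact_force: [1.3, 0.5, -3.1]
opening: 0.316
grip_force: 40.0
```

Request:
move_arm --deltas '[{"ax": 0,"ay": 0,"az": 0,"tx": 0,"ty": 0,"tz": 0,"grip": 0.02},{"ax": 0,"ay": 0,"az": 0,"tx": 0,"ty": 0,"tz": 0,"grip": 0.02},{"ax": 0,"ay": 0,"az": 0,"tx": 0,"ty": 0,"tz": 0,"grip": 0.02}]'

```text
t: 6.35
ee_pos: [0.5576, 0.2816, 0.3997]
tcp_rot: [-3.141, 0.0, 1.899]
contact_force: [-1.0, -0.8, -3.4]
opening: 0.313
grip_force: 40.0
```

Run:
```python
from rig import read_state, vision
import cv2,numpy as np,pickle
F={n:vision.grab_frame(n) for n in("scene","top")}
pickle.dump(F,open("f1.pkl","wb"));s=read_state();print(s["ee_pos"],s["tcp_rot"],s["contact_force"],s["joints"])
I=[cv2.resize(F["top"]["img"][95:215,110:270],(400,300)),cv2.resize(F["scene"]["img"][130:280,110:310],(400,300))]
cv2.imwrite("pics/v1.png",np.hstack(I))
```

```text
[0.55778828 0.28110227 0.39990168] [-3.14117718e+00  2.32569944e-04  1.89765920e+00] [-0.42650503  0.08694114 -2.57631653] [ 3.92325079e-01  4.91200419e-01  1.45154259e+00 -2.19895044e-04
  1.19927945e+00  6.55421245e-02]
```

View pics/v1.png

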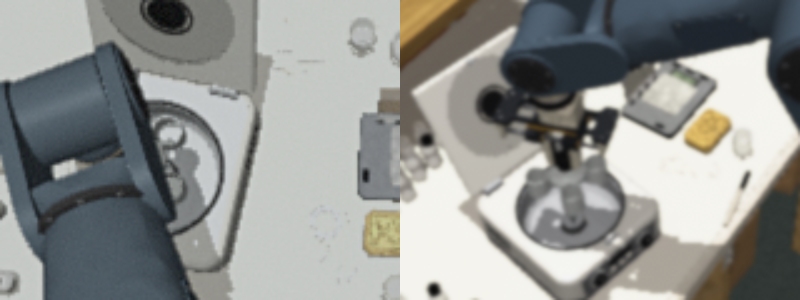

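Request:
move_arm --deltas '[{"ax": 0,"ay": 0,"az": 0,"tx": 0.0008,"ty": 0,"tz": 0.015,"grip": 0.02},{"ax": 0,"ay": 0,"az": 0,"tx": 0,"ty": 0,"tz": 0.02,"grip": 0.02},{"ax": 0,"ay": 0,"az": 0,"tx": 0,"ty": 0,"tz": 0.015,"grip": 0.02},{"ax": 0,"ay": 0,"az": 0,"tx": 0,"ty": 0,"tz": 0.01,"grip": 0.02},{"ax": 0,"ay": 0,"az": 0,"tx": 0,"ty": 0,"tz": 0.003,"grip": 0.02},{"ax": 0,"ay": 0,"az": 0,"tx": 0,"ty": 0,"tz": 0,"grip": 0.02}]'

```text
t: 6.95
ee_pos: [0.5577, 0.2823, 0.3365]
tcp_rot: [-3.141, 0.0, 1.898]
contact_force: [-0.7, -0.2, -3.4]
opening: 0.312
grip_force: 40.0
```

Request:
move_arm --deltas '[{"ax": 0,"ay": 0,"az": 0,"tx": 0,"ty": 0,"tz": 0.003,"grip": 0.02},{"ax": 0,"ay": 0,"az": 0,"tx": 0,"ty": 0,"tz": 0.003,"grip": 0.02},{"ax": 0,"ay": 0,"az": 0,"tx": 0,"ty": 0,"tz": 0.002,"grip": 0.02},{"ax": 0,"ay": 0,"az": 0,"tx": 0,"ty": 0,"tz": 0.002,"grip": 0.02},{"ax": 0,"ay": 0,"az": 0,"tx": 0,"ty": 0,"tz": 0,"grip": 0.02}]'

```text
t: 7.37
ee_pos: [0.5575, 0.2828, 0.3265]
tcp_rot: [-3.141, 0.0, 1.899]
contact_force: [-0.9, 0.5, -3.6]
opening: 0.315
grip_force: 40.0
```

Request:
move_arm --deltas '[{"ax": 0,"ay": 0,"az": 0,"tx": 0,"ty": 0,"tz": 0.002,"grip": 0.02},{"ax": 0,"ay": 0,"az": 0,"tx": 0,"ty": 0,"tz": 0.002,"grip": 0.02},{"ax": 0,"ay": 0,"az": 0,"tx": 0,"ty": 0,"tz": 0,"grip": 0.02},{"ax": 0,"ay": 0,"az": 0,"tx": 0,"ty": 0,"tz": 0,"grip": 0.02}]'

```text
t: 7.7
ee_pos: [0.5575, 0.2828, 0.3226]
tcp_rot: [-3.141, 0.0, 1.899]
contact_force: [-1.4, 0.9, -3.7]
opening: 0.317
grip_force: 40.0
```

Request:
move_arm --deltas '[{"ax": 0,"ay": 0,"az": 0,"tx": 0,"ty": 0,"tz": 0.001,"grip": 0.02},{"ax": 0,"ay": 0,"az": 0,"tx": 0,"ty": 0,"tz": 0.001,"grip": 0.02},{"ax": 0,"ay": 0,"az": 0,"tx": 0,"ty": 0,"tz": 0,"grip": 0.02},{"ax": 0,"ay": 0,"az": 0,"tx": 0,"ty": 0,"tz": 0,"grip": 0.02}]'

```text
t: 8.03
ee_pos: [0.5576, 0.2828, 0.3207]
tcp_rot: [-3.142, -0.0, 1.899]
contact_force: [-0.3, 0.2, -3.4]
opening: 0.318
grip_force: 40.0
```

```bash
python3 -c "
from rig import read_state as r
s=r();print(s['ee_pos'],s['contact_force'],s['moment'])"
```

```text
[0.55756793 0.2827881  0.3207098 ] [-0.28093946  0.16174047 -3.38428905] [-0.08141005 -0.14569519  0.01864468]
```

Request:
move_arm --deltas '[{"ax": 0,"ay": 0,"az": 0,"tx": 0,"ty": 0,"tz": 0.001,"grip": 0.02},{"ax": 0,"ay": 0,"az": 0,"tx": 0,"ty": 0,"tz": 0.001,"grip": 0.02},{"ax": 0,"ay": 0,"az": 0,"tx": 0,"ty": 0,"tz": 0,"grip": 0.02}]'

```text
t: 8.28
ee_pos: [0.5575, 0.2828, 0.3185]
tcp_rot: [-3.141, 0.0, 1.899]
contact_force: [0.1, 0.3, -4.5]
opening: 0.313
grip_force: 40.0
```

Request:
move_arm --deltas '[{"ax": 0,"ay": 0,"az": 0,"tx": 0,"ty": 0,"tz": 0.001,"grip": 0.02},{"ax": 0,"ay": 0,"az": 0,"tx": 0,"ty": 0,"tz": 0.001,"grip": 0.02},{"ax": 0,"ay": 0,"az": 0,"tx": 0,"ty": 0,"tz": 0,"grip": 0.02}]'

```text
t: 8.53
ee_pos: [0.5577, 0.2828, 0.3168]
tcp_rot: [3.141, 0.0, 1.899]
contact_force: [2.0, -0.2, -2.2]
opening: 0.313
grip_force: 40.0
```

Request:
move_arm --deltas '[{"ax": 0,"ay": 0,"az": 0,"tx": 0,"ty": 0,"tz": 0.001,"grip": 0.02},{"ax": 0,"ay": 0,"az": 0,"tx": 0,"ty": 0,"tz": 0.001,"grip": 0.02},{"ax": 0,"ay": 0,"az": 0,"tx": 0,"ty": 0,"tz": 0,"grip": 0.02}]'

```text
t: 8.78
ee_pos: [0.5579, 0.2828, 0.3153]
tcp_rot: [3.14, 0.0, 1.899]
contact_force: [3.7, -0.5, 0.7]
opening: 0.315
grip_force: 40.0
```

Request:
move_arm --deltas '[{"ax": 0,"ay": 0,"az": 0,"tx": -0.0003,"ty": 0.0009,"tz": 0,"grip": 0.02},{"ax": 0,"ay": 0,"az": 0,"tx": 0,"ty": 0,"tz": 0,"grip": 0.02},{"ax": 0,"ay": 0,"az": 0,"tx": 0,"ty": 0,"tz": 0,"grip": 0.02}]'

```text
t: 9.03
ee_pos: [0.5586, 0.2828, 0.3145]
tcp_rot: [3.141, 0.0, 1.899]
contact_force: [4.7, 0.5, -3.8]
opening: 0.312
grip_force: 40.0
```

Request:
move_arm --deltas '[{"ax": 0,"ay": 0,"az": 0,"tx": 0,"ty": 0,"tz": 0.001,"grip": 0.02},{"ax": 0,"ay": 0,"az": 0,"tx": 0,"ty": 0,"tz": 0.001,"grip": 0.02},{"ax": 0,"ay": 0,"az": 0,"tx": 0,"ty": 0,"tz": 0,"grip": 0.02}]'

```text
t: 9.28
ee_pos: [0.5587, 0.2828, 0.3125]
tcp_rot: [3.141, 0.0, 1.899]
contact_force: [6.1, 1.3, -4.1]
opening: 0.317
grip_force: 40.0
```

Request:
move_arm --deltas '[{"ax": 0,"ay": 0,"az": 0,"tx": -0.0002,"ty": 0.0009,"tz": 0,"grip": 0.02},{"ax": 0,"ay": 0,"az": 0,"tx": 0,"ty": 0,"tz": 0,"grip": 0.02},{"ax": 0,"ay": 0,"az": 0,"tx": 0,"ty": 0,"tz": 0,"grip": 0.02}]'

```text
t: 9.53
ee_pos: [0.5593, 0.2829, 0.3124]
tcp_rot: [-3.141, -0.0, 1.899]
contact_force: [3.3, -0.5, -4.0]
opening: 0.316
grip_force: 40.0
```

Request:
move_arm --deltas '[{"ax": 0,"ay": 0,"az": 0,"tx": 0,"ty": 0,"tz": 0.001,"grip": 0.02},{"ax": 0,"ay": 0,"az": 0,"tx": 0,"ty": 0,"tz": 0,"grip": 0.02},{"ax": 0,"ay": 0,"az": 0,"tx": 0,"ty": 0,"tz": 0,"grip": 0.02}]'

```text
t: 9.78
ee_pos: [0.5593, 0.2829, 0.3115]
tcp_rot: [-3.141, -0.0, 1.899]
contact_force: [2.7, -0.2, -4.7]
opening: 0.313
grip_force: 40.0
```

Request:
move_arm --deltas '[{"ax": 0,"ay": 0,"az": 0,"tx": 0,"ty": 0,"tz": 0.001,"grip": 0.02},{"ax": 0,"ay": 0,"az": 0,"tx": 0,"ty": 0,"tz": 0,"grip": 0.02},{"ax": 0,"ay": 0,"az": 0,"tx": 0,"ty": 0,"tz": 0,"grip": 0.02}]'

```text
t: 10.03
ee_pos: [0.5593, 0.2829, 0.3106]
tcp_rot: [-3.141, -0.0, 1.899]
contact_force: [1.5, 0.4, -4.4]
opening: 0.317
grip_force: 40.0
```

Request:
move_arm --deltas '[{"ax": 0,"ay": 0,"az": 0,"tx": -0.0001,"ty": 0.0004,"tz": 0.001,"grip": 0.02},{"ax": 0,"ay": 0,"az": 0,"tx": 0,"ty": 0,"tz": 0,"grip": 0.02},{"ax": 0,"ay": 0,"az": 0,"tx": 0,"ty": 0,"tz": 0,"grip": 0.02}]'

```text
t: 10.28
ee_pos: [0.5597, 0.2829, 0.3096]
tcp_rot: [-3.141, -0.0, 1.899]
contact_force: [-0.9, 0.1, -1.4]
opening: 0.318
grip_force: 40.0
```

Request:
move_arm --deltas '[{"ax": 0,"ay": 0,"az": 0,"tx": 0,"ty": 0,"tz": 0.0006,"grip": 0.02},{"ax": 0,"ay": 0,"az": 0,"tx": 0,"ty": 0,"tz": 0,"grip": 0.02},{"ax": 0,"ay": 0,"az": 0,"tx": 0,"ty": 0,"tz": 0,"grip": 0.02}]'

```text
t: 10.53
ee_pos: [0.5598, 0.283, 0.3093]
tcp_rot: [-3.141, -0.0, 1.899]
contact_force: [-1.7, -0.6, 0.8]
opening: 0.319
grip_force: 40.0
```

Request:
move_arm --deltas '[{"ax": 0,"ay": 0,"az": -3,"tx": 0,"ty": 0,"tz": 0,"grip": 0.02},{"ax": 0,"ay": 0,"az": -3,"tx": 0,"ty": 0,"tz": 0,"grip": 0.02},{"ax": 0,"ay": 0,"az": -3,"tx": 0,"ty": 0,"tz": 0,"grip": 0.02},{"ax": 0,"ay": 0,"az": -3,"tx": 0,"ty": 0,"tz": 0,"grip": 0.02},{"ax": 0,"ay": 0,"az": -3,"tx": 0,"ty": 0,"tz": 0,"grip": 0.02},{"ax": 0,"ay": 0,"az": -3,"tx": 0,"ty": 0,"tz": 0,"grip": 0.02}]'

```text
t: 11.03
ee_pos: [0.56, 0.283, 0.3095]
tcp_rot: [3.141, 0.0, 2.215]
contact_force: [-0.0, -0.2, 1.7]
opening: 0.317
grip_force: 40.0
```

Request:
move_arm --deltas '[{"ax": 0,"ay": 0,"az": -3,"tx": 0,"ty": 0,"tz": 0,"grip": 0.02},{"ax": 0,"ay": 0,"az": -3,"tx": 0,"ty": 0,"tz": 0,"grip": 0.02}]'

```text
t: 11.2
ee_pos: [0.56, 0.283, 0.3094]
tcp_rot: [3.141, 0.0, 2.32]
contact_force: [-0.4, 0.3, -1.6]
opening: 0.314
grip_force: 40.0
```

Request:
move_arm --deltas '[{"ax": 0,"ay": 0,"az": -3,"tx": 0,"ty": 0,"tz": 0,"grip": 0.02},{"ax": 0,"ay": 0,"az": -3,"tx": 0,"ty": 0,"tz": 0,"grip": 0.02}]'

```text
t: 11.37
ee_pos: [0.5599, 0.2829, 0.3091]
tcp_rot: [3.141, 0.0, 2.425]
contact_force: [0.1, -0.4, -2.2]
opening: 0.314
grip_force: 40.0
```

Request:
move_arm --deltas '[{"ax": 0,"ay": 0,"az": -3,"tx": 0,"ty": 0,"tz": 0,"grip": 0.02},{"ax": 0,"ay": 0,"az": -3,"tx": 0,"ty": 0,"tz": 0,"grip": 0.02}]'

```text
t: 11.53
ee_pos: [0.5598, 0.2829, 0.3088]
tcp_rot: [-3.141, -0.0, 2.529]
contact_force: [1.1, 0.6, -3.6]
opening: 0.313
grip_force: 40.0
```

Request:
move_arm --deltas '[{"ax": 0,"ay": 0,"az": 0,"tx": 0,"ty": 0,"tz": 0.001,"grip": 0.02},{"ax": 0,"ay": 0,"az": 0,"tx": 0,"ty": 0,"tz": 0,"grip": 0.02}]'

```text
t: 11.7
ee_pos: [0.5598, 0.2829, 0.3077]
tcp_rot: [-3.141, -0.0, 2.525]
contact_force: [0.8, 0.5, -2.8]
opening: 0.319
grip_force: 40.0
```

Request:
move_arm --deltas '[{"ax": 0,"ay": 0,"az": 0,"tx": 0,"ty": 0,"tz": 0.001,"grip": 0.02},{"ax": 0,"ay": 0,"az": 0,"tx": 0,"ty": 0,"tz": 0,"grip": 0.02}]'

```text
t: 11.87
ee_pos: [0.5598, 0.2829, 0.3069]
tcp_rot: [-3.142, -0.0, 2.526]
contact_force: [0.7, 0.1, -4.2]
opening: 0.312
grip_force: 40.0
```

Request:
move_arm --deltas '[{"ax": 0,"ay": 0,"az": -2,"tx": 0,"ty": 0,"tz": 0.001,"grip": 0.02},{"ax": 0,"ay": 0,"az": 0,"tx": 0,"ty": 0,"tz": 0.001,"grip": 0.02},{"ax": 0,"ay": 0,"az": 0,"tx": 0,"ty": 0,"tz": 0,"grip": 0.02}]'

```text
t: 12.12
ee_pos: [0.5598, 0.2829, 0.3049]
tcp_rot: [-3.141, -0.0, 2.561]
contact_force: [1.1, 0.2, -3.3]
opening: 0.316
grip_force: 40.0
```

Request:
move_arm --deltas '[{"ax": 0,"ay": 0,"az": 0,"tx": 0,"ty": 0,"tz": 0.001,"grip": 0.02},{"ax": 0,"ay": 0,"az": 0,"tx": 0,"ty": 0,"tz": 0.001,"grip": 0.02},{"ax": 0,"ay": 0,"az": 0,"tx": 0,"ty": 0,"tz": 0,"grip": 0.02}]'

```text
t: 12.37
ee_pos: [0.56, 0.2829, 0.3035]
tcp_rot: [3.141, 0.001, 2.561]
contact_force: [-0.3, -1.4, 0.3]
opening: 0.316
grip_force: 40.0
```

Request:
move_arm --deltas '[{"ax": 0,"ay": 0,"az": 0,"tx": 0,"ty": 0,"tz": 0.001,"grip": 0.02},{"ax": 0,"ay": 0,"az": 0,"tx": 0,"ty": 0,"tz": 0.001,"grip": 0.02},{"ax": 0,"ay": 0,"az": 0,"tx": 0,"ty": 0,"tz": 0,"grip": 0.02}]'

```text
t: 12.62
ee_pos: [0.5598, 0.2829, 0.3007]
tcp_rot: [-3.142, -0.0, 2.562]
contact_force: [1.4, -0.6, -3.4]
opening: 0.316
grip_force: 40.0
```

Request:
move_arm --deltas '[{"ax": 0,"ay": 0,"az": 0,"tx": 0,"ty": 0,"tz": 0.001,"grip": 0.02},{"ax": 0,"ay": 0,"az": 0,"tx": 0,"ty": 0,"tz": 0.001,"grip": 0.02},{"ax": 0,"ay": 0,"az": 0,"tx": 0,"ty": 0,"tz": 0,"grip": 0.02}]'

```text
t: 12.87
ee_pos: [0.56, 0.2829, 0.2996]
tcp_rot: [3.141, 0.0, 2.562]
contact_force: [-0.4, -2.1, 5.7]
opening: 0.315
grip_force: 40.0
```

Request:
move_arm --deltas '[{"ax": 0,"ay": 0,"az": 0,"tx": 0,"ty": 0,"tz": 0.001,"grip": 0.02},{"ax": 0,"ay": 0,"az": 0,"tx": 0,"ty": 0,"tz": 0.001,"grip": 0.02},{"ax": 0,"ay": 0,"az": 0,"tx": 0,"ty": 0,"tz": 0,"grip": 0.02}]'

```text
t: 13.12
ee_pos: [0.5601, 0.2829, 0.2995]
tcp_rot: [3.14, 0.001, 2.562]
contact_force: [-5.4, -5.5, 20.5]
opening: 0.315
grip_force: 40.0
```

Request:
move_arm --deltas '[{"ax": 0,"ay": 0,"az": 0,"tx": 0,"ty": 0,"tz": -0.002,"grip": 0.02},{"ax": 0,"ay": 0,"az": 0,"tx": 0,"ty": 0,"tz": 0,"grip": 0.02},{"ax": 0,"ay": 0,"az": 0,"tx": 0,"ty": 0,"tz": 0,"grip": 0.02},{"ax": 0,"ay": 0,"az": 0,"tx": 0,"ty": 0,"tz": 0,"grip": 0.02},{"ax": 0,"ay": 0,"az": 4,"tx": 0,"ty": 0,"tz": 0,"grip": 0.02},{"ax": 0,"ay": 0,"az": 6,"tx": 0,"ty": 0,"tz": 0,"grip": 0.02},{"ax": 0,"ay": 0,"az": 6,"tx": 0,"ty": 0,"tz": 0,"grip": 0.02},{"ax": 0,"ay": 0,"az": 6,"tx": 0,"ty": 0,"tz": 0,"grip": 0.02}]'

```text
t: 13.78
ee_pos: [0.5601, 0.283, 0.2996]
tcp_rot: [3.14, 0.0, 2.173]
contact_force: [-1.5, -0.9, 6.3]
opening: 0.318
grip_force: 40.0
```

```bash
python3 -c "
from rig import read_state as r
s=r();print(s['joints'],s['contact_force'],s['moment'])"
```

```text
[ 3.93761877e-01  6.05417278e-01  1.52895552e+00 -5.90914000e-05
  1.00600378e+00 -2.08299855e-01] [-1.47900674 -0.86107539  6.30989872] [-0.29468969 -0.11628589  0.12653712]
```

Request:
move_arm --deltas '[{"ax": 0,"ay": 0,"az": 7,"tx": 0,"ty": 0,"tz": 0,"grip": 0.02},{"ax": 0,"ay": 0,"az": 7,"tx": 0,"ty": 0,"tz": 0,"grip": 0.02},{"ax": 0,"ay": 0,"az": 7,"tx": 0,"ty": 0,"tz": 0,"grip": 0.02},{"ax": 0,"ay": 0,"az": 7,"tx": 0,"ty": 0,"tz": 0,"grip": 0.02},{"ax": 0,"ay": 0,"az": 7,"tx": 0,"ty": 0,"tz": 0,"grip": 0.02},{"ax": 0,"ay": 0,"az": 7,"tx": 0,"ty": 0,"tz": 0,"grip": 0.02},{"ax": 0,"ay": 0,"az": 7,"tx": 0,"ty": 0,"tz": 0,"grip": 0.02},{"ax": 0,"ay": 0,"az": 7,"tx": 0,"ty": 0,"tz": 0,"grip": 0.02},{"ax": 0,"ay": 0,"az": 7,"tx": 0,"ty": 0,"tz": 0,"grip": 0.02},{"ax": 0,"ay": 0,"az": 7,"tx": 0,"ty": 0,"tz": 0,"grip": 0.02},{"ax": 0,"ay": 0,"az": 7,"tx": 0,"ty": 0,"tz": 0,"grip": 0.02}]'

```text
t: 14.7
ee_pos: [0.5605, 0.2828, 0.2997]
tcp_rot: [3.14, -0.002, 0.828]
contact_force: [4.0, -3.1, 3.3]
opening: 0.317
grip_force: 40.0
```

Request:
move_arm --deltas '[{"ax": 0,"ay": 0,"az": 7,"tx": 0,"ty": 0,"tz": 0,"grip": 0.02},{"ax": 0,"ay": 0,"az": 7,"tx": 0,"ty": 0,"tz": 0,"grip": 0.02},{"ax": 0,"ay": 0,"az": 7,"tx": 0,"ty": 0,"tz": 0,"grip": 0.02},{"ax": 0,"ay": 0,"az": 7,"tx": 0,"ty": 0,"tz": 0,"grip": 0.02},{"ax": 0,"ay": 0,"az": 7,"tx": 0,"ty": 0,"tz": 0,"grip": 0.02},{"ax": 0,"ay": 0,"az": 7,"tx": 0,"ty": 0,"tz": 0,"grip": 0.02},{"ax": 0,"ay": 0,"az": 7,"tx": 0,"ty": 0,"tz": 0,"grip": 0.02},{"ax": 0,"ay": 0,"az": 7,"tx": 0,"ty": 0,"tz": 0,"grip": 0.02},{"ax": 0,"ay": 0,"az": 7,"tx": 0,"ty": 0,"tz": 0,"grip": 0.02},{"ax": 0,"ay": 0,"az": 7,"tx": 0,"ty": 0,"tz": 0,"grip": 0.02},{"ax": 0,"ay": 0,"az": 7,"tx": 0,"ty": 0,"tz": 0,"grip": 0.02}]'

```text
t: 15.62
ee_pos: [0.5604, 0.2825, 0.2997]
tcp_rot: [-3.141, -0.002, -0.516]
contact_force: [2.3, -6.0, 6.3]
opening: 0.316
grip_force: 40.0
```

```bash
python3 -c "
from rig import read_state as r
s=r();print(s['joints'],s['contact_force'],s['moment'])"
```

```text
[ 3.92942451e-01  6.05499808e-01  1.52874724e+00 -1.86106688e-03
  1.00579189e+00  2.48043113e+00] [ 2.27585141 -5.98793018  6.30511991] [-1.31676127 -0.4077963   0.13175328]
```

Request:
move_arm --deltas '[{"ax": 0,"ay": 0,"az": 0,"tx": 0,"ty": 0,"tz": 0,"grip": 0.055},{"ax": 0,"ay": 0,"az": 0,"tx": 0,"ty": 0,"tz": 0,"grip": 0.055},{"ax": 0,"ay": 0,"az": 0,"tx": 0,"ty": 0,"tz": 0,"grip": 0.055},{"ax": 0,"ay": 0,"az": -7,"tx": 0,"ty": 0,"tz": -0.001,"grip": 0.055},{"ax": 0,"ay": 0,"az": -7,"tx": 0,"ty": 0,"tz": 0,"grip": 0.055},{"ax": 0,"ay": 0,"az": -7,"tx": 0,"ty": 0,"tz": 0,"grip": 0.055},{"ax": 0,"ay": 0,"az": -7,"tx": 0,"ty": 0,"tz": 0,"grip": 0.055},{"ax": 0,"ay": 0,"az": -7,"tx": 0,"ty": 0,"tz": 0,"grip": 0.055},{"ax": 0,"ay": 0,"az": -7,"tx": 0,"ty": 0,"tz": 0,"grip": 0.055},{"ax": 0,"ay": 0,"az": -7,"tx": 0,"ty": 0,"tz": 0,"grip": 0.055},{"ax": 0,"ay": 0,"az": -7,"tx": 0,"ty": 0,"tz": 0,"grip": 0.055},{"ax": 0,"ay": 0,"az": -7,"tx": 0,"ty": 0,"tz": 0,"grip": 0.055}]'

```text
t: 16.62
ee_pos: [0.5597, 0.2831, 0.2998]
tcp_rot: [-3.141, 0.0, 0.598]
contact_force: [-0.2, -0.7, 1.1]
opening: 0.592
grip_force: 0.0
```

Request:
move_arm --deltas '[{"ax": 0,"ay": 0,"az": -7,"tx": 0,"ty": 0,"tz": 0,"grip": 0.055},{"ax": 0,"ay": 0,"az": -7,"tx": 0,"ty": 0,"tz": 0,"grip": 0.055},{"ax": 0,"ay": 0,"az": -7,"tx": 0,"ty": 0,"tz": 0,"grip": 0.055},{"ax": 0,"ay": 0,"az": -7,"tx": 0,"ty": 0,"tz": 0,"grip": 0.055},{"ax": 0,"ay": 0,"az": -7,"tx": 0,"ty": 0,"tz": 0,"grip": 0.055},{"ax": 0,"ay": 0,"az": -7,"tx": 0,"ty": 0,"tz": 0,"grip": 0.055},{"ax": 0,"ay": 0,"az": -7,"tx": 0,"ty": 0,"tz": 0,"grip": 0.055},{"ax": 0,"ay": 0,"az": -7,"tx": 0,"ty": 0,"tz": 0,"grip": 0.055},{"ax": 0,"ay": 0,"az": -7,"tx": 0,"ty": 0,"tz": 0,"grip": 0.055},{"ax": 0,"ay": 0,"az": -7,"tx": 0,"ty": 0,"tz": 0,"grip": 0.055},{"ax": 0,"ay": 0,"az": -7,"tx": 0,"ty": 0,"tz": 0,"grip": 0.055},{"ax": 0,"ay": 0,"az": -7,"tx": 0,"ty": 0,"tz": 0,"grip": 0.055}]'

```text
t: 17.62
ee_pos: [0.5597, 0.2831, 0.2998]
tcp_rot: [-3.141, -0.0, 2.064]
contact_force: [-0.2, 0.4, -0.3]
opening: 0.595
grip_force: 0.0
```

Request:
move_arm --deltas '[{"ax": 0,"ay": 0,"az": -7,"tx": 0,"ty": 0,"tz": 0,"grip": 0.055},{"ax": 0,"ay": 0,"az": -7,"tx": 0,"ty": 0,"tz": 0,"grip": 0.055},{"ax": 0,"ay": 0,"az": -7,"tx": 0,"ty": 0,"tz": 0,"grip": 0.055},{"ax": 0,"ay": 0,"az": -7,"tx": 0,"ty": 0,"tz": 0,"grip": 0.055},{"ax": 0,"ay": 0,"az": -7,"tx": 0,"ty": 0,"tz": 0,"grip": 0.055},{"ax": 0,"ay": 0,"az": -7,"tx": 0,"ty": 0,"tz": 0,"grip": 0.055},{"ax": 0,"ay": 0,"az": -7,"tx": 0,"ty": 0,"tz": 0,"grip": 0.055},{"ax": 0,"ay": 0,"az": -7,"tx": 0,"ty": 0,"tz": 0,"grip": 0.055},{"ax": 0,"ay": 0,"az": -7,"tx": 0,"ty": 0,"tz": 0,"grip": 0.055},{"ax": 0,"ay": 0,"az": 0,"tx": 0,"ty": 0,"tz": 0,"grip": 0.055},{"ax": 0,"ay": 0,"az": 0,"tx": 0,"ty": 0,"tz": 0,"grip": 0.055}]'

```text
t: 18.53
ee_pos: [0.5597, 0.283, 0.2999]
tcp_rot: [3.142, -0.0, -3.13]
contact_force: [-0.1, 0.2, 0.3]
opening: 0.589
grip_force: 0.0
```

```bash
python3 -c "
from rig import read_state as r
s=r();print(s['joints'],s['contact_force'],s['moment'])"
```

```text
[ 3.93948638e-01  6.04863392e-01  1.52920450e+00  2.53436519e-04
  1.00786256e+00 -1.18825310e+00] [-0.06719524  0.19700798  0.34726388] [ 0.06557989 -0.12058321 -0.01085   ]
```

Request:
move_arm --deltas '[{"ax": 0,"ay": 0,"az": 0,"tx": 0,"ty": 0,"tz": 0,"grip": 0.02},{"ax": 0,"ay": 0,"az": 0,"tx": 0,"ty": 0,"tz": 0,"grip": 0.02},{"ax": 0,"ay": 0,"az": 0,"tx": 0,"ty": 0,"tz": 0,"grip": 0.02},{"ax": 0,"ay": 0,"az": 0,"tx": 0,"ty": 0,"tz": 0,"grip": 0.02},{"ax": 0,"ay": 0,"az": 0,"tx": 0,"ty": 0,"tz": 0,"grip": 0.02},{"ax": 0,"ay": 0,"az": 4,"tx": 0,"ty": 0,"tz": 0,"grip": 0.02},{"ax": 0,"ay": 0,"az": 7,"tx": 0,"ty": 0,"tz": 0,"grip": 0.02},{"ax": 0,"ay": 0,"az": 7,"tx": 0,"ty": 0,"tz": 0,"grip": 0.02},{"ax": 0,"ay": 0,"az": 7,"tx": 0,"ty": 0,"tz": 0,"grip": 0.02},{"ax": 0,"ay": 0,"az": 7,"tx": 0,"ty": 0,"tz": 0,"grip": 0.02}]' --force 40

```text
t: 19.37
ee_pos: [0.5599, 0.283, 0.3002]
tcp_rot: [3.141, 0.0, 2.59]
contact_force: [-0.0, 1.3, -0.5]
opening: 0.319
grip_force: 40.0
```

Request:
move_arm --deltas '[{"ax": 0,"ay": 0,"az": 7,"tx": 0,"ty": 0,"tz": 0,"grip": 0.02},{"ax": 0,"ay": 0,"az": 7,"tx": 0,"ty": 0,"tz": 0,"grip": 0.02},{"ax": 0,"ay": 0,"az": 7,"tx": 0,"ty": 0,"tz": 0,"grip": 0.02},{"ax": 0,"ay": 0,"az": 7,"tx": 0,"ty": 0,"tz": 0,"grip": 0.02},{"ax": 0,"ay": 0,"az": 7,"tx": 0,"ty": 0,"tz": 0,"grip": 0.02},{"ax": 0,"ay": 0,"az": 7,"tx": 0,"ty": 0,"tz": 0,"grip": 0.02},{"ax": 0,"ay": 0,"az": 7,"tx": 0,"ty": 0,"tz": 0,"grip": 0.02},{"ax": 0,"ay": 0,"az": 7,"tx": 0,"ty": 0,"tz": 0,"grip": 0.02},{"ax": 0,"ay": 0,"az": 7,"tx": 0,"ty": 0,"tz": 0,"grip": 0.02},{"ax": 0,"ay": 0,"az": 7,"tx": 0,"ty": 0,"tz": 0,"grip": 0.02},{"ax": 0,"ay": 0,"az": 7,"tx": 0,"ty": 0,"tz": 0,"grip": 0.02},{"ax": 0,"ay": 0,"az": 7,"tx": 0,"ty": 0,"tz": 0,"grip": 0.02}]'

```text
t: 20.37
ee_pos: [0.5605, 0.2828, 0.3002]
tcp_rot: [3.139, -0.001, 1.124]
contact_force: [5.7, -0.9, -3.9]
opening: 0.314
grip_force: 40.0
```

Request:
move_arm --deltas '[{"ax": 0,"ay": 0,"az": 7,"tx": 0,"ty": 0,"tz": 0,"grip": 0.02},{"ax": 0,"ay": 0,"az": 7,"tx": 0,"ty": 0,"tz": 0,"grip": 0.02},{"ax": 0,"ay": 0,"az": 7,"tx": 0,"ty": 0,"tz": 0,"grip": 0.02},{"ax": 0,"ay": 0,"az": 7,"tx": 0,"ty": 0,"tz": 0,"grip": 0.02},{"ax": 0,"ay": 0,"az": 7,"tx": 0,"ty": 0,"tz": 0,"grip": 0.02},{"ax": 0,"ay": 0,"az": 7,"tx": 0,"ty": 0,"tz": 0,"grip": 0.02},{"ax": 0,"ay": 0,"az": 7,"tx": 0,"ty": 0,"tz": 0,"grip": 0.02},{"ax": 0,"ay": 0,"az": 7,"tx": 0,"ty": 0,"tz": 0,"grip": 0.02},{"ax": 0,"ay": 0,"az": 7,"tx": 0,"ty": 0,"tz": 0,"grip": 0.02},{"ax": 0,"ay": 0,"az": 7,"tx": 0,"ty": 0,"tz": 0,"grip": 0.02},{"ax": 0,"ay": 0,"az": 7,"tx": 0,"ty": 0,"tz": 0,"grip": 0.02},{"ax": 0,"ay": 0,"az": 7,"tx": 0,"ty": 0,"tz": 0,"grip": 0.02}]'

```text
t: 21.37
ee_pos: [0.5604, 0.2823, 0.3002]
tcp_rot: [3.141, -0.002, -0.342]
contact_force: [3.6, -5.5, -0.1]
opening: 0.316
grip_force: 40.0
```

```bash
python3 -c "
from rig import read_state as r
s=r();print(s['joints'],s['contact_force'],s['moment'])"
```

```text
[ 3.92805841e-01  6.04663002e-01  1.52863638e+00 -2.01601960e-03
  1.00724259e+00  2.30628501e+00] [ 3.59470894 -5.4911555  -0.09162305] [-1.06225785 -0.74209197  0.04972522]
```

Request:
move_arm --deltas '[{"ax": 0,"ay": 0,"az": 7,"tx": 0,"ty": 0,"tz": 0,"grip": 0.02},{"ax": 0,"ay": 0,"az": 7,"tx": 0,"ty": 0,"tz": 0,"grip": 0.02},{"ax": 0,"ay": 0,"az": 5,"tx": 0,"ty": 0,"tz": 0,"grip": 0.02},{"ax": 0,"ay": 0,"az": 0,"tx": 0,"ty": 0,"tz": 0.001,"grip": 0.02},{"ax": 0,"ay": 0,"az": 0,"tx": 0,"ty": 0,"tz": 0.001,"grip": 0.02},{"ax": 0,"ay": 0,"az": 0,"tx": 0,"ty": 0,"tz": 0,"grip": 0.02}]'

```text
t: 21.87
ee_pos: [0.5605, 0.2824, 0.3]
tcp_rot: [-3.141, -0.003, -0.667]
contact_force: [-0.1, -6.6, 13.5]
opening: 0.313
grip_force: 40.0
```

Request:
move_arm --deltas '[{"ax": 0,"ay": 0,"az": 0,"tx": 0,"ty": 0,"tz": -0.0015,"grip": 0.06},{"ax": 0,"ay": 0,"az": 0,"tx": 0,"ty": 0,"tz": 0,"grip": 0.06},{"ax": 0,"ay": 0,"az": 0,"tx": 0,"ty": 0,"tz": 0,"grip": 0.06},{"ax": 0,"ay": 0,"az": 0,"tx": 0,"ty": 0,"tz": 0,"grip": 0.06}]'

```text
t: 22.2
ee_pos: [0.5597, 0.283, 0.2993]
tcp_rot: [3.141, 0.0, -0.667]
contact_force: [0.2, -0.3, 0.4]
opening: 0.555
grip_force: 0.0
```

Request:
move_arm --deltas '[{"ax": 0,"ay": 0,"az": 0,"tx": 0,"ty": 0,"tz": -0.01,"grip": 0.06},{"ax": 0,"ay": 0,"az": 0,"tx": 0,"ty": 0,"tz": -0.03,"grip": 0.06},{"ax": 0,"ay": 0,"az": 0,"tx": 0,"ty": 0,"tz": -0.03,"grip": 0.06},{"ax": 0,"ay": 0,"az": 0,"tx": 0,"ty": 0,"tz": -0.03,"grip": 0.06},{"ax": 0,"ay": 0,"az": 0,"tx": 0,"ty": 0,"tz": 0,"grip": 0.06}]'

```text
t: 22.62
ee_pos: [0.5604, 0.2833, 0.4065]
tcp_rot: [-3.133, -0.004, -0.667]
contact_force: [0.2, 0.0, 0.7]
opening: 0.643
grip_force: 0.0
```

Request:
move_arm --deltas '[{"ax": 0,"ay": 0,"az": 0,"tx": 0.023,"ty": 0.0295,"tz": -0.01,"grip": 0.06},{"ax": 0,"ay": 0,"az": 0,"tx": 0.023,"ty": 0.0295,"tz": -0.01,"grip": 0.06},{"ax": 0,"ay": 0,"az": 0,"tx": 0.023,"ty": 0.0295,"tz": 0,"grip": 0.06},{"ax": 0,"ay": 0,"az": 0,"tx": 0.023,"ty": 0.0295,"tz": 0,"grip": 0.06},{"ax": 0,"ay": 0,"az": 0,"tx": 0.023,"ty": 0.0295,"tz": 0,"grip": 0.06},{"ax": 0,"ay": 0,"az": 0,"tx": 0.023,"ty": 0.0295,"tz": 0,"grip": 0.06},{"ax": 0,"ay": 0,"az": 0,"tx": 0.023,"ty": 0.0295,"tz": 0,"grip": 0.06},{"ax": 0,"ay": 0,"az": 0,"tx": 0.023,"ty": 0.0295,"tz": 0,"grip": 0.06},{"ax": 0,"ay": 0,"az": 0,"tx": 0,"ty": 0,"tz": 0,"grip": 0.06}]'

```text
t: 23.37
ee_pos: [0.5582, -0.0212, 0.4199]
tcp_rot: [3.141, -0.001, -0.671]
contact_force: [-0.3, -0.7, -0.7]
opening: 0.649
grip_force: 0.0
```

Run:
```python
from rig import vision
import cv2,numpy as np
from h import *
F={n:vision.grab_frame(n) for n in("scene","top")}
f=F["top"];P=cloud(f);C=(.5585,.2815)
r=np.hypot(P[...,0]-C[0],P[...,1]-C[1]);a=np.arctan2(P[...,1]-C[1],P[...,0]-C[0])
m=(P[...,2]>.09)&(P[...,2]<.11)&(r>.035)&(r<.075);print(m.sum(),np.degrees(np.angle(np.exp(4j*a[m]).mean())/4)-45,abs(np.exp(4j*a[m]).mean()))
print("hub/pot top z",np.median(P[m][:,2]),"knob top",np.percentile(P[r<.01][:,2],[50,95]))
u,v=proj(f,(*C,.138)).astype(int);print(u,v)
cv2.imwrite("pics/v2.png",np.hstack([cv2.resize(f["img"][130:202,130:226],(400,300),interpolation=2),cv2.resize(F["scene"]["img"][190:280,140:260],(400,300),interpolation=2)]))
```

```text
129 -84.53472544294081 0.4650191961953969
hub/pot top z 0.0999082331186596 knob top [0.13890354 0.14261065]
169 160
```

View pics/v2.png

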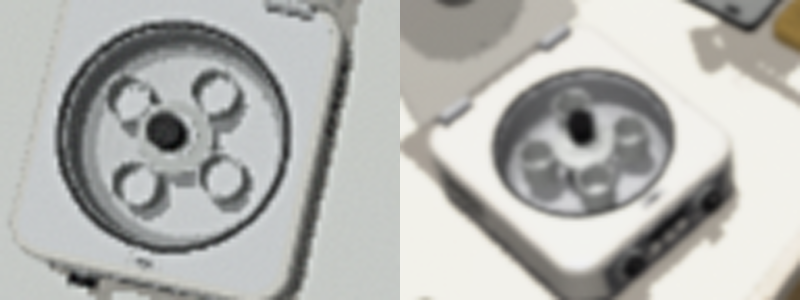

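The rotor sits level in the bowl, with its knob at about (166,132) in the left crop. The knob top is at 0.139 m (0.138 expected when home). Rotor yaw is 5.5° against 5.7° predicted for about 395° of turn, so it did not slip.

```bash
python3 -c "
from rig import order
print(order.close_job())"
```

```text
the job is handed in; nothing more can be done
None
```

The rotor is clicked home on the spindle and was turned about 395° by hand without slipping; it is now at rest with the arm clear, and the job is handed in (no verdict came back).

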